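# Clamp a circuit module and hold the sprung test head on it

## Robot

A 6-joint arm with a two-finger parallel gripper is mounted at the origin on the work surface. World frame = base frame: x ahead of the robot, y to its left, z up, the work surface at z = 0. Lengths are in m, angles in degrees, forces in N, time in s.
With the tool pointing down it reaches from about 0.275 to 0.75 m from the base axis. Payload 10.2 kg.
Tool frame: the origin (TCP) lies at the very end of the fingers, on their centre line; the grasp point (between the pads) lies 19 mm behind it (manip.grip_depth is the distance from the TCP to the grasp point, in m); z points along the fingers, y is the line along which they close (so a half turn about z gives the same grasp; the last joint's range is limited). The gripper opens to 88 mm and grips with 3 to 60 N. Pads are 18 mm wide; open, the fingers measure 123 mm over their backs; the gripper's body (75 mm by 187 mm) begins 45 mm behind the grasp point.
Start: joints at [51.772, 17.928, 85.812, -0, 76.261, -12.8], TCP at [0.225, 0.474, 0.239] pointing down, gripper open.
Joint ranges: [-168.41, 168.41], [-55.51, 124.54], [10.69, 146.95], [-70.63, 250.63], [1, 178], [-165.06, 165.06]. Speed limits (degrees/s): [136.94, 136.94, 172.46, 180, 180, 180].

## Interface

Orientations are given as [roll, pitch, yaw] about the fixed x, y, z axes, in that order (R = Rz(yaw) Ry(pitch) Rx(roll)).
In Python, from station import sensors, viewer, hand_in, manip gives the robot as it stands.
- The arm moves only by the tool send_rows, never from a script. Its argument "plan" is a list of rows, each an object of numbers: "hand": the closure, from 0 (fully open) to 1 (shut); "tx", "ty", "tz": the shift along the tool's x, y, z in units of 40 mm (1.0 is 40 mm); "ax", "ay", "az": the turn, a rotation vector about the tool's x, y, z in units of 6 degrees (1.0 is 6 degrees). In form: [{"hand": .., "tx": .., "ty": .., "tz": .., "ax": .., "ay": .., "az": ..}, ...]. A call has 1 to 12 rows; each row shifts and turns the commanded pose from where the row before left it, along the tool's axes as they then stand; what a row does not reach is not made up. A row lasts 1/12 s, in which the tool goes at most 41.7 mm and 7.16 degrees, less where a joint would pass 70% of its speed; a pose out of reach is approached as far as the arm can. A call is refused whole if a number of a shift passes 1 or a number of a turn 1, either way. A call with a gripper value outside its range is refused whole. The fingers move at their own pace and stop on an object; "squeeze" is the grip in N (left out, the last holds). Time passes only in rows, so rows that do not move let the fingers close. It gives the time, the measured TCP pose, the force, the opening and the grip force at its end, in the units of the state.
- sensors.sense(): the state, without advancing time (a new reading comes with each control period).
- viewer.grab_frame(name): name is "scene" or "top"; returns a dict with "frame" (480x640x3 uint8, red, green, blue), "mtx" (3x3 intrinsics, pixels), "eye" and "attitude" of the camera in the world. Camera axes: x right, y down, z forward; pixel columns grow to the right and rows downward; lengths in m; the calibration is good to about 2 mm. A picture is of the moment at which its call begins. There is no depth.
- hand_in(): hands the job in; it is judged then, once.
The state is a dict: "clock": time; "joint_pos": joint angles; "joint_velocities": joint speeds; "joint_efforts": joint torques, N m; "eef_pos": TCP position; "tool_rot": TCP orientation; "contact_force": force on the tool from outside, world axes, zero at the start; "torque": the same for the moment, N m; "finger_gap": finger opening in m; "grasp_force": force on a finger pad.
Only numpy, scipy, OpenCV 4.12 (cv2) and the standard library are available. Lean on these libraries where they do the work, as an engineer would, in place of code of your own. Each camera call takes 0.05 s, during which the arm holds its last target. There are 200 camera calls.

## Task

The circuit module lies loose in the test fixture: slide the fixture's jaw by its upright post until it pushes the module fully home against the fixed end stop and bears on it firmly, then let go of the jaw, which stays where it is left. Only then press the round cap of the spring-loaded test head 15 mm down (never deeper than 20 mm, which bends the pins) with the fingertips, so that its pins bear on the board, and finish with the robot still holding it down there. Leave the other things on the bench undisturbed.

Things in the scene. Friction and masses are not known exactly. Their poses are not given: they have to be found in the camera images.
- fixture: Test fixture fixed to the bench: aluminium bed 12 mm thick, from x = -85 to +95 mm and y = -155 to +95 mm of its origin, which is at bench height; z up. Two guide rails, inner faces at x = -37.5 and +37.5 mm, tops 18 mm above the bench. A dark column (x = 62 to 88, y = -13 to +23 mm) carries an arm 36 mm wide reaching to x = -17 mm, 62 to 74 mm above the bench.
- stop_face (a point): Centre of the fixed end stop's clamping face, which looks to the fixture's -y, at fixture x = 0, y = +55 mm, 20 mm above the bench. The stop is a dark steel bar, 80 mm long in x, 20 mm thick, its top 28 mm above the bench. Axes as the fixture's.
- jaw_travel (a joint): Sliding steel jaw, in m: 0 open, growing along the fixture's +y towards the end stop. Front face at fixture y = -110 mm + value; starts at 0 to 25 mm, reads 65 mm with the module home (rail ends at 80). About 5 N friction, no spring, stays where left. Moving the module takes 1 to 4 N more; end with a push of 12 N or more in all; let go, it still bears with some 4 N.
- jaw_post (a point): Top centre of the jaw's upright steel post, by which the jaw is slid: 18 mm along fixture x, 16 mm along y, top 85 mm above the bench, free down to the jaw block's top 28 mm above the bench. The post's centre is 18 mm behind (-y of) the jaw's front face, at fixture x = 0. Axes as the fixture's.
- jaw: The jaw itself: a steel block 60 mm (x) by 33 mm (y) reaching from 13 to 28 mm above the bench, a black facing 50 mm wide on its front that meets the module, and the upright post. Its origin is on the plane of the front face, at bench height, fixture x = 0; axes as the fixture's.
- module: Loose circuit module on the bed between the rails: aluminium plate with a green board, 70 mm (its x) by 100 mm (its y) by 10 mm high, black chips, four brass pads round its centre, about 0.25 kg. Origin at the centre of its underside, 12 mm above the bench. Home against the stop its centre is at fixture y = +5 mm; it starts 10 to 25 mm short of that (towards -y).
- plunger_travel (a joint): Vertical travel of the spring-loaded test head in m: 0 is up at rest, growing as it is pressed down, stop at 24 mm. It springs back when released. Pressing takes about 3 N to start and about 11 N at 15 mm, pins included.
- cap_top (a point): Centre of the top of the test head's round aluminium cap, 40 mm in diameter and 12 mm thick, at fixture x = 0, y = +5 mm. Its top is 110 mm above the bench at rest and 95 mm when pressed 15 mm. It moves with the head.
- plunger: The test head itself: round aluminium cap on a 12 mm steel shaft. Its origin is on the head's vertical axis, 110 mm below the cap's top; axes as the fixture's.
- pins: Four sprung brass test pins under the head, 5 mm thick, 20 mm apart, hidden below the arm. They meet the board after about 10 mm of head travel, then yield upward against a light spring (about 2 to 3 N at 15 mm travel). Origin on the head's axis, 32 mm below the pin tips.
- multimeter: Bystander: black hand multimeter lying flat, 165 x 80 x 36 mm, origin at the centre of its underside.
- screwdriver: Bystander: red-handled screwdriver, 160 mm long, lying along its x.
- flux_bottle: Bystander: small upright bottle, 36 mm diameter, 75 mm high, origin at the centre of its underside.
- solder_spool: Bystander: aluminium-coloured spool, 56 mm diameter, 40 mm high, standing on its flange, origin at the centre of its underside.
Not all that is in view belongs to the job. Of the things like the module, leave any that is pink or red; of the rest the larger one is meant.

How it is judged:
By the outcome, as a careful person would: the job done as asked, in the order asked, and still so for the second after the job is handed in, while the arm keeps its last pose, push and grip.
It also fails if it takes over 48 s, if anything falls off the work surface, if the arm or the gripper's body presses on something with over 40 N, if the wrist force passes 120 N, or if a joint passes its speed limit or range.

## Working session

There is one attempt and no reset: what is moved stays moved. The work goes in short steps, Python scripts to look and compute and a tool call to move; the robot and the scene stay as the last step left them, time stands still between calls to the robot, and variables do not carry over. Pictures are saved under pics/ and viewed, at most 10 in all, crops included, and the job is handed in when it is done.

Besides the shell and the picture viewer there is one more tool, called after ">>>" as name([rows], argument=value, ...), one row to a line, values as JSON. send_rows: Moves the arm, as the interface text tells. Its arguments: {"type":"object","properties":{"plan":{"type":"array"},"squeeze":{"type":"number"}},"required":["plan"]}

```bash
mkdir -p pics; ls; python3 - <<'E'
from station import sensors, viewer, manip
import cv2
print(sensors.sense())
for n in("scene","top"):
    f=viewer.grab_frame(n); cv2.imwrite(f"pics/{n}0.png",f["frame"][:,:,::-1]); print(n,f["mtx"],f["eye"],f["attitude"])
E
```

```text
pics
{'clock': 0.0, 'joint_pos': array([ 5.17727096e+01,  1.79581675e+01,  8.58537003e+01,  1.08606136e-03,
        7.62597786e+01, -1.27975714e+01]), 'joint_velocities': array([ 0.12872902, -0.00878094,  0.01567291, -0.00337357, -0.02940272,
        0.03527981]), 'joint_efforts': array([ 1.62804554e-04, -4.02215123e+01, -2.52265835e+01,  6.94620470e-02,
        3.52938753e-02, -1.09030934e-04]), 'eef_pos': array([0.22527178, 0.47394603, 0.2381745 ]), 'tool_rot': array([-1.79930367e+02, -1.68986516e-02,  1.54570012e+02]), 'contact_force': array([-0.45689412, -0.264316  , -0.39299725]), 'torque': array([ 0.02921146, -0.04128154,  0.02739886]), 'grasp_force': 0.0, 'finger_gap': 0.08788235486663518}
scene [[450.73046626   0.         321.83475232]
 [  0.         450.73046626 238.72082465]
 [  0.           0.           1.        ]] [ 0.98477541 -0.20696273  0.79741227] [-145.69864399   -0.64001414   65.16635669]
top [[437.63995101   0.         315.90692131]
 [  0.         437.63995101 230.10864547]
 [  0.           0.           1.        ]] [0.40407928 0.0183725  0.86069933] [-169.1131408    -0.21187122  -90.96859271]
```

View pics/scene0.png

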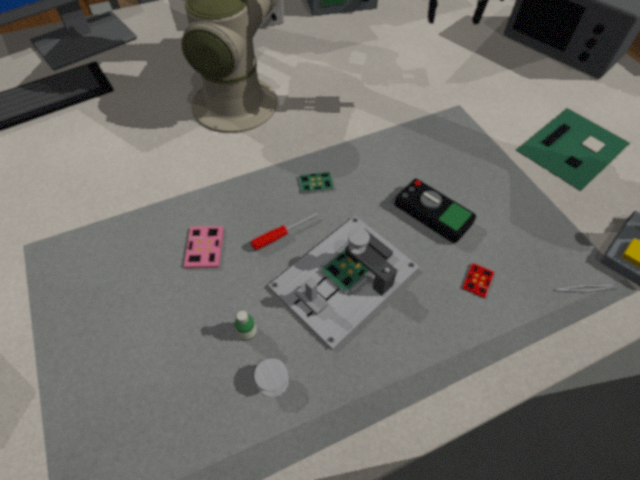

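View pics/top0.png

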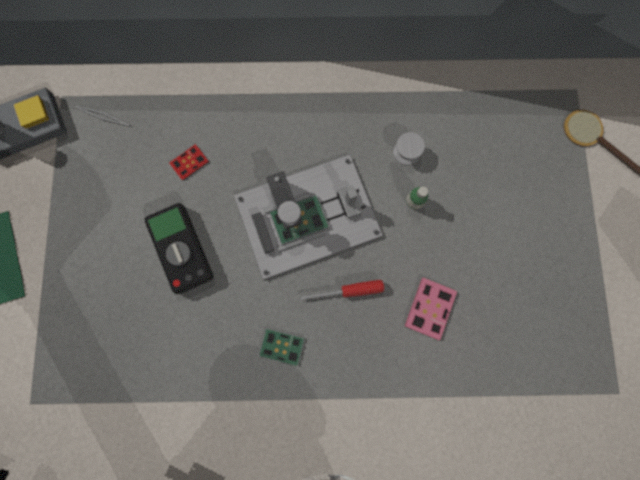

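The scene view shows the fixture near pixel (345,280), with the jaw post at (310,288) and the cap at (358,236). In the top view the fixture is near (308,217), the cap at (289,212) and the post at (352,197). I'll enlarge the fixture in both views.

```bash
python3 - <<'E'
import cv2
a=cv2.imread("pics/scene0.png")[205:355,255:430]; cv2.imwrite("pics/sc.png",cv2.resize(a,None,fx=4,fy=4,interpolation=cv2.INTER_CUBIC))
a=cv2.imread("pics/top0.png")[145:285,225:395]; cv2.imwrite("pics/tc.png",cv2.resize(a,None,fx=4,fy=4,interpolation=cv2.INTER_CUBIC))
E
```

```text
(no output)
```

View pics/sc.png

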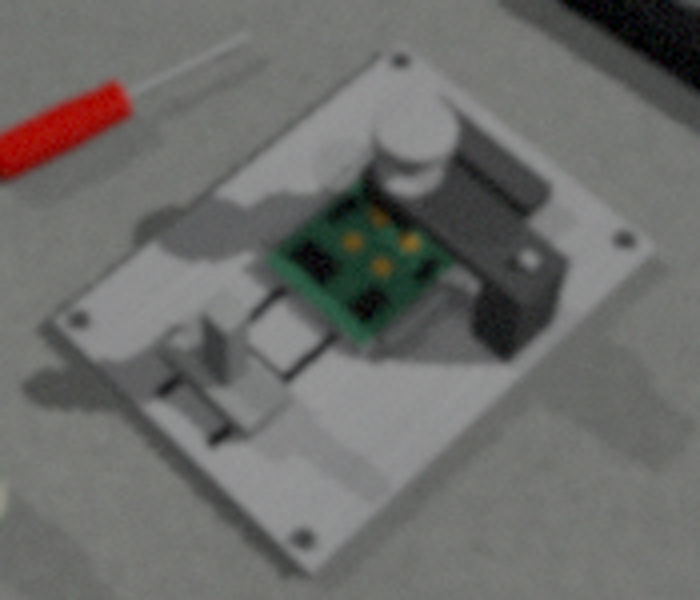

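View pics/tc.png

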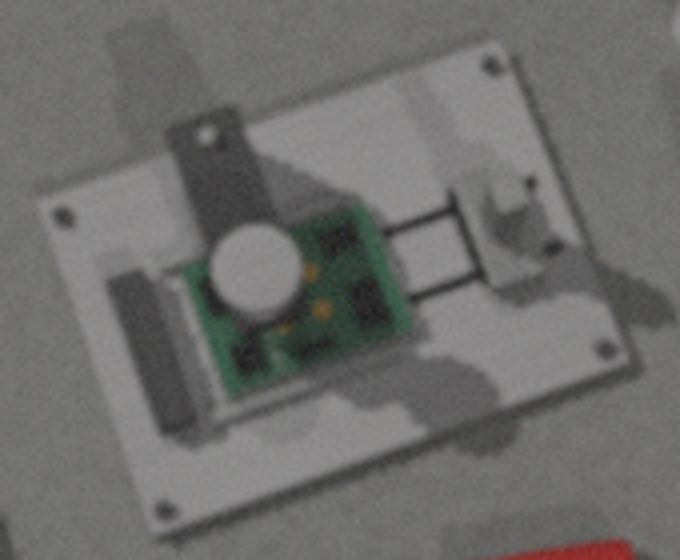

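The scene crop shows the bed corners at (395,55), (655,245), (310,575) and (45,325), the cap top at about (418,128) and the post top at about (217,307). The top crop shows the bed corners at (38,200), (510,40), (640,365) and (155,540), the cap at (257,267) and the post top at about (514,192). Next I'll triangulate these and fit the fixture pose.

```bash
cat > h.py <<'E'
import numpy as np
from scipy.spatial.transform import Rotation as R
from scipy.optimize import least_squares
from station import sensors, viewer
C={"scene":(450.73046626,321.83475232,238.72082465,[0.98477541,-0.20696273,0.79741227],[-145.69864399,-0.64001414,65.16635669]),
"top":(437.63995101,315.90692131,230.10864547,[0.40407928,0.0183725,0.86069933],[-169.1131408,-0.21187122,-90.96859271])}
def proj(n,P):
    f,cx,cy,e,a=C[n]; p=(np.asarray(P,float)-e)@R.from_euler('xyz',a,degrees=True).as_matrix()
    return np.array([f*p[...,0]/p[...,2]+cx,f*p[...,1]/p[...,2]+cy]).T
def tri(ps,pt):
    return least_squares(lambda X:np.r_[proj("scene",X)-ps,proj("top",X)-pt],[.4,0,.05])
def state():
    s=sensors.sense(); print(s["clock"],*[np.round(s[k],4) for k in("eef_pos","tool_rot","contact_force","finger_gap","grasp_force","joint_pos")])
E
python3 - <<'E'
from h import *
s=lambda x,y:np.array([x/4+255-.375,y/4+205-.375]); t=lambda x,y:np.array([x/4+225-.375,y/4+145-.375])
co=np.array([[95,95],[95,-155],[-85,-155],[-85,95]])/1e3
S=np.array([s(655,245),s(310,575),s(45,325),s(395,55)]);T=np.array([t(38,200),t(510,40),t(640,365),t(155,540)])
for k in range(4): r=tri(S[k],T[k]);print("corner",r.x.round(4),r.cost.round(2))
for n,a,b in(("cap",s(418,128),t(257,267)),("post",s(217,307),t(514,192))):
    r=tri(a,b);print(n,r.x.round(4),r.cost.round(2))
def W(q,x,y,z):
    c,d=np.cos(q[2]),np.sin(q[2]);return np.array([q[0]+c*x-d*y,q[1]+d*x+c*y,z+0*x]).T
def res(q,ks=("scene","top")):
    P=W(q,co[:,0],co[:,1],.012);o=[]
    cp=W(q,np.array(0.),np.array(.005),.110)
    if "scene" in ks:o+=[proj("scene",P)-S,(proj("scene",cp)-s(418,128))[None]]
    if "top" in ks:o+=[proj("top",P)-T,(proj("top",cp)-t(257,267))[None]]
    return np.concatenate(o).ravel()
for ks in(("scene","top"),("scene",),("top",)):
    r=least_squares(res,[.4,.05,.3],args=(ks,));q=r.x
    print(q[:2].round(4),np.degrees(q[2]).round(2),"\n",res(q,ks).round(1))
    print("cap",W(q,0.,.005,.11))
E
```

```text
corner [0.6431 0.1763 0.0108] 0.22
corner [ 0.7258 -0.0605  0.0092] 3.88
corner [ 0.555  -0.1222  0.0066] 0.66
corner [ 0.4726  0.1172 -0.0025] 0.0
cap [0.5842 0.0617 0.1065] 0.72
post [ 0.622  -0.0562  0.0859] 0.02
[0.5855 0.0542] 19.33 
 [-0.6  0.2 -1.7 -0.1  0.2 -1.   0.2 -3.4 -2.1 -0.6 -0.  -0.7 -1.8 -1.5
 -1.4 -1.5 -0.1 -1.2  0.7 -0.6]
cap [0.58381294 0.05893111 0.11      ]
[0.5878 0.0548] 19.73 
 [ 0.2  0.6 -0.2  1.   1.   0.3  0.5 -2.7 -1.3  0.2]
cap [0.58607589 0.05949926 0.11      ]
[0.5834 0.0534] 18.88 
 [ 0.6 -0.1 -0.8 -0.2 -1.   0.2 -0.1 -0.4  1.2  0.5]
cap [0.5817872  0.05812716 0.11      ]
```

>>> send_rows([
  {"hand":1,"az":0.945},
  {"hand":1,"az":0.945},
  {"hand":1,"az":0.945},
  {"hand":1,"az":0.945},
  {"hand":1,"az":0.945},
  {"hand":1,"az":0.945},
  {"hand":1,"az":0.945},
  {"hand":1,"az":0.945},
  {"hand":1},
  {"hand":1},
], squeeze=20)

```text
invalid input at $.plan[0]: expected keys hand, tx, ty, tz, ax, ay, az
```

>>> send_rows([
  {"hand":1,"tx":0,"ty":0,"tz":0,"ax":0,"ay":0,"az":0.945},
  {"hand":1,"tx":0,"ty":0,"tz":0,"ax":0,"ay":0,"az":0.945},
  {"hand":1,"tx":0,"ty":0,"tz":0,"ax":0,"ay":0,"az":0.945},
  {"hand":1,"tx":0,"ty":0,"tz":0,"ax":0,"ay":0,"az":0.945},
  {"hand":1,"tx":0,"ty":0,"tz":0,"ax":0,"ay":0,"az":0.945},
  {"hand":1,"tx":0,"ty":0,"tz":0,"ax":0,"ay":0,"az":0.945},
  {"hand":1,"tx":0,"ty":0,"tz":0,"ax":0,"ay":0,"az":0.945},
  {"hand":1,"tx":0,"ty":0,"tz":0,"ax":0,"ay":0,"az":0.945},
  {"hand":1,"tx":0,"ty":0,"tz":0,"ax":0,"ay":0,"az":0},
], squeeze=20)

```text
clock: 0.85
eef_pos: [0.2254, 0.474, 0.2384]
tool_rot: [-180.0, 0.0, 109.0]
contact_force: [1.3, 0.5, 0.6]
finger_gap: 0.0299
grasp_force: 0.0
```

>>> send_rows([
  {"hand":1,"tx":-0.918,"ty":0.283,"tz":0,"ax":0,"ay":0,"az":0},
  {"hand":1,"tx":-0.918,"ty":0.283,"tz":0,"ax":0,"ay":0,"az":0},
  {"hand":1,"tx":-0.918,"ty":0.283,"tz":0,"ax":0,"ay":0,"az":0},
  {"hand":1,"tx":-0.918,"ty":0.283,"tz":0,"ax":0,"ay":0,"az":0},
  {"hand":1,"tx":-0.918,"ty":0.283,"tz":0,"ax":0,"ay":0,"az":0},
  {"hand":1,"tx":-0.918,"ty":0.283,"tz":0,"ax":0,"ay":0,"az":0},
  {"hand":1,"tx":-0.918,"ty":0.283,"tz":0,"ax":0,"ay":0,"az":0},
  {"hand":1,"tx":-0.918,"ty":0.283,"tz":0,"ax":0,"ay":0,"az":0},
  {"hand":1,"tx":-0.918,"ty":0.283,"tz":0,"ax":0,"ay":0,"az":0},
  {"hand":1,"tx":-0.918,"ty":0.283,"tz":0,"ax":0,"ay":0,"az":0},
  {"hand":1,"tx":-0.918,"ty":0.283,"tz":0,"ax":0,"ay":0,"az":0},
  {"hand":1,"tx":-0.918,"ty":0.283,"tz":0,"ax":0,"ay":0,"az":0},
])

```text
clock: 1.85
eef_pos: [0.4994, 0.1009, 0.2387]
tool_rot: [-180.0, -0.0, 109.4]
contact_force: [0.7, 0.1, 0.4]
finger_gap: 0.0004
grasp_force: 0.0
```

>>> send_rows([
  {"hand":1,"tx":-0.918,"ty":0.283,"tz":0,"ax":0,"ay":0,"az":0},
  {"hand":1,"tx":-0.918,"ty":0.283,"tz":0,"ax":0,"ay":0,"az":0},
  {"hand":1,"tx":-0.918,"ty":0.283,"tz":0,"ax":0,"ay":0,"az":0},
  {"hand":1,"tx":-0.918,"ty":0.283,"tz":0,"ax":0,"ay":0,"az":0},
  {"hand":1,"tx":-0.918,"ty":0.283,"tz":0,"ax":0,"ay":0,"az":0},
  {"hand":1,"tx":-0.918,"ty":0.283,"tz":0,"ax":0,"ay":0,"az":0},
  {"hand":1,"tx":0,"ty":0,"tz":0,"ax":0,"ay":0,"az":0},
  {"hand":1,"tx":0,"ty":0,"tz":0,"ax":0,"ay":0,"az":0},
])

```text
clock: 2.52
eef_pos: [0.6356, -0.0844, 0.2373]
tool_rot: [-179.9, -0.1, 109.2]
contact_force: [-0.8, -0.4, 0.4]
finger_gap: 0.0002
grasp_force: 0.0
```

>>> send_rows([
  {"hand":1,"tx":0,"ty":0,"tz":0.7,"ax":0,"ay":0,"az":0},
  {"hand":1,"tx":0,"ty":0,"tz":0.7,"ax":0,"ay":0,"az":0},
  {"hand":1,"tx":0,"ty":0,"tz":0.7,"ax":0,"ay":0,"az":0},
  {"hand":1,"tx":0,"ty":0,"tz":0.7,"ax":0,"ay":0,"az":0},
  {"hand":1,"tx":0,"ty":0,"tz":0.6,"ax":0,"ay":0,"az":0},
  {"hand":1,"tx":0,"ty":0,"tz":0,"ax":0,"ay":0,"az":0},
])

```text
clock: 3.02
eef_pos: [0.6327, -0.081, 0.0982]
tool_rot: [-179.6, -0.3, 109.4]
contact_force: [-0.7, -0.1, -0.3]
finger_gap: 0.0006
grasp_force: 0.0
```

```bash
python3 - <<'E'
from h import *
import cv2
a=viewer.grab_frame("scene")["frame"][185:335,245:445,::-1]; cv2.imwrite("pics/sc1.png",cv2.resize(a,None,fx=4,fy=4,interpolation=cv2.INTER_CUBIC))
state()
E
```

```text
3.0667 [ 0.634  -0.0815  0.1013] [-1.798035e+02 -1.574000e-01  1.093623e+02] [1.038  0.053  1.1182] 0.0007 0.0 [-1.78147e+01  3.94521e+01  7.35226e+01  7.20000e-03  6.72771e+01
 -3.71800e+01]
```

View pics/sc1.png

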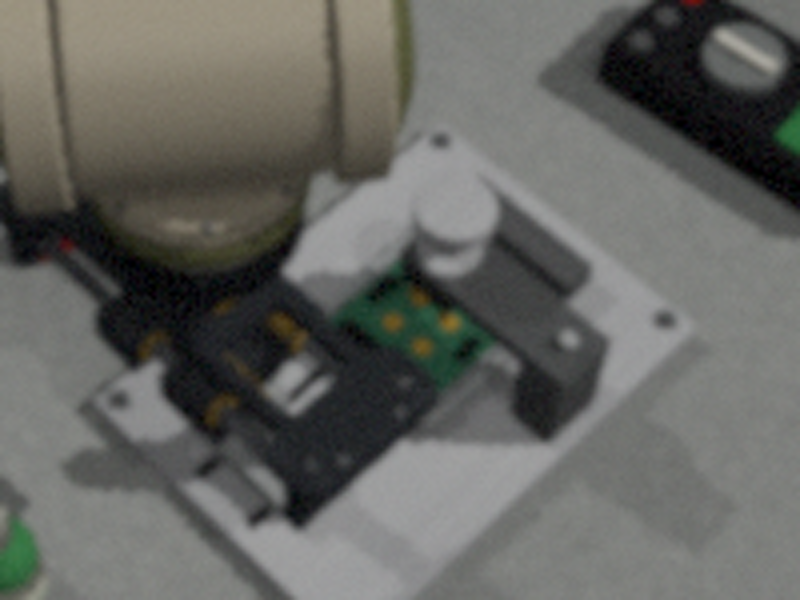

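The view is from the side: the gripper hides the post, its body stays clear of the cap at (455,210), and nothing is touching. I'll back off a little and lower it carefully.

>>> send_rows([
  {"hand":1,"tx":-0.15,"ty":-0.05,"tz":0,"ax":0,"ay":0,"az":0},
  {"hand":1,"tx":0,"ty":0,"tz":0.35,"ax":0,"ay":0,"az":0},
  {"hand":1,"tx":0,"ty":0,"tz":0.35,"ax":0,"ay":0,"az":0},
  {"hand":1,"tx":0,"ty":0,"tz":0.35,"ax":0,"ay":0,"az":0},
  {"hand":1,"tx":0,"ty":0,"tz":0.35,"ax":0,"ay":0,"az":0},
  {"hand":1,"tx":0,"ty":0,"tz":0,"ax":0,"ay":0,"az":0},
  {"hand":1,"tx":0,"ty":0,"tz":0,"ax":0,"ay":0,"az":0},
])

```text
clock: 3.65
eef_pos: [0.636, -0.0896, 0.0484]
tool_rot: [179.9, 0.1, 109.2]
contact_force: [1.1, 0.1, -0.2]
finger_gap: 0.0003
grasp_force: 0.0
```

>>> send_rows([
  {"hand":1,"tx":0.1,"ty":0,"tz":0,"ax":0,"ay":0,"az":0},
  {"hand":1,"tx":0.1,"ty":0,"tz":0,"ax":0,"ay":0,"az":0},
  {"hand":1,"tx":0.1,"ty":0,"tz":0,"ax":0,"ay":0,"az":0},
  {"hand":1,"tx":0.1,"ty":0,"tz":0,"ax":0,"ay":0,"az":0},
  {"hand":1,"tx":0.1,"ty":0,"tz":0,"ax":0,"ay":0,"az":0},
  {"hand":1,"tx":0.1,"ty":0,"tz":0,"ax":0,"ay":0,"az":0},
])

```text
clock: 4.15
eef_pos: [0.6279, -0.0671, 0.0473]
tool_rot: [179.9, 0.1, 109.2]
contact_force: [1.8, -5.6, 1.1]
finger_gap: 0.0006
grasp_force: 2.8
```

>>> send_rows([
  {"hand":1,"tx":0.1,"ty":0,"tz":0,"ax":0,"ay":0,"az":0},
  {"hand":1,"tx":0.1,"ty":0,"tz":0,"ax":0,"ay":0,"az":0},
  {"hand":1,"tx":0.1,"ty":0,"tz":0,"ax":0,"ay":0,"az":0},
  {"hand":1,"tx":0.1,"ty":0,"tz":0,"ax":0,"ay":0,"az":0},
  {"hand":1,"tx":0.1,"ty":0,"tz":0,"ax":0,"ay":0,"az":0},
  {"hand":1,"tx":0.1,"ty":0,"tz":0,"ax":0,"ay":0,"az":0},
  {"hand":1,"tx":0.1,"ty":0,"tz":0,"ax":0,"ay":0,"az":0},
  {"hand":1,"tx":0.1,"ty":0,"tz":0,"ax":0,"ay":0,"az":0},
  {"hand":1,"tx":0.1,"ty":0,"tz":0,"ax":0,"ay":0,"az":0},
])

```text
clock: 4.9
eef_pos: [0.6162, -0.0334, 0.0474]
tool_rot: [179.9, 0.1, 109.2]
contact_force: [2.5, -6.9, 1.0]
finger_gap: 0.0004
grasp_force: 3.5
```

>>> send_rows([
  {"hand":1,"tx":0.05,"ty":0,"tz":0,"ax":0,"ay":0,"az":0},
  {"hand":1,"tx":0.05,"ty":0,"tz":0,"ax":0,"ay":0,"az":0},
])

```text
clock: 5.07
eef_pos: [0.6148, -0.0296, 0.0473]
tool_rot: [179.9, 0.1, 109.2]
contact_force: [0.8, -7.6, 2.1]
finger_gap: 0.0002
grasp_force: 3.3
```

>>> send_rows([
  {"hand":1,"tx":0.05,"ty":0,"tz":0,"ax":0,"ay":0,"az":0},
  {"hand":1,"tx":0.05,"ty":0,"tz":0,"ax":0,"ay":0,"az":0},
  {"hand":1,"tx":0.05,"ty":0,"tz":0,"ax":0,"ay":0,"az":0},
])

```text
clock: 5.32
eef_pos: [0.6129, -0.0241, 0.0474]
tool_rot: [179.9, 0.1, 109.2]
contact_force: [1.6, -5.9, 1.2]
finger_gap: 0.0006
grasp_force: 3.3
```

>>> send_rows([
  {"hand":1,"tx":0.03,"ty":0,"tz":0,"ax":0,"ay":0,"az":0},
  {"hand":1,"tx":0.02,"ty":0,"tz":0,"ax":0,"ay":0,"az":0},
])

```text
clock: 5.48
eef_pos: [0.6122, -0.0221, 0.0473]
tool_rot: [179.9, 0.1, 109.2]
contact_force: [0.8, -6.5, 0.7]
finger_gap: 0.0005
grasp_force: 3.2
```

>>> send_rows([
  {"hand":1,"tx":0.025,"ty":0,"tz":0,"ax":0,"ay":0,"az":0},
  {"hand":1,"tx":0.025,"ty":0,"tz":0,"ax":0,"ay":0,"az":0},
])

```text
clock: 5.65
eef_pos: [0.6118, -0.0209, 0.0474]
tool_rot: [179.9, 0.2, 109.2]
contact_force: [2.6, -14.8, -0.9]
finger_gap: 0.0002
grasp_force: 6.7
```

>>> send_rows([
  {"hand":1,"tx":0.025,"ty":0,"tz":0,"ax":0,"ay":0,"az":0},
  {"hand":1,"tx":0.025,"ty":0,"tz":0,"ax":0,"ay":0,"az":0},
])

```text
clock: 5.82
eef_pos: [0.6118, -0.0207, 0.0475]
tool_rot: [179.9, 0.4, 109.2]
contact_force: [4.8, -22.7, -3.2]
finger_gap: 0.0
grasp_force: 11.2
```

The push reached about 23 N with no further motion, so the module is home. I'll back off along -y and lift clear.

>>> send_rows([
  {"hand":1,"tx":0,"ty":0,"tz":0,"ax":0,"ay":0,"az":0},
  {"hand":1,"tx":-0.1,"ty":0,"tz":0,"ax":0,"ay":0,"az":0},
  {"hand":1,"tx":-0.2,"ty":0,"tz":0,"ax":0,"ay":0,"az":0},
  {"hand":1,"tx":-0.3,"ty":0,"tz":0,"ax":0,"ay":0,"az":0},
  {"hand":1,"tx":0,"ty":0,"tz":-0.8,"ax":0,"ay":0,"az":0},
  {"hand":1,"tx":0,"ty":0,"tz":-0.9,"ax":0,"ay":0,"az":0},
  {"hand":1,"tx":0,"ty":0,"tz":-0.9,"ax":0,"ay":0,"az":0},
  {"hand":1,"tx":-0.7,"ty":0,"tz":-0.7,"ax":0,"ay":0,"az":0},
  {"hand":1,"tx":-0.9,"ty":0,"tz":0,"ax":0,"ay":0,"az":0},
  {"hand":1,"tx":-0.9,"ty":0,"tz":0,"ax":0,"ay":0,"az":0},
  {"hand":1,"tx":-0.9,"ty":0,"tz":0,"ax":0,"ay":0,"az":0},
  {"hand":1,"tx":0,"ty":0,"tz":0,"ax":0,"ay":0,"az":0},
])

```text
clock: 6.82
eef_pos: [0.6635, -0.175, 0.1778]
tool_rot: [-180.0, 0.1, 108.9]
contact_force: [0.3, 0.5, -1.2]
finger_gap: 0.0004
grasp_force: 0.0
```

```bash
python3 - <<'E'
from h import *
import cv2
b=viewer.grab_frame("scene")["frame"][205:355,255:430,::-1]; a=viewer.grab_frame("top")["frame"][145:285,225:395,::-1]
cv2.imwrite("pics/sc2.png",cv2.resize(b,None,fx=4,fy=4,interpolation=cv2.INTER_CUBIC));cv2.imwrite("pics/tc2.png",cv2.resize(a,None,fx=4,fy=4,interpolation=cv2.INTER_CUBIC))
state()
E
```

```text
6.9167 [ 0.663 -0.17   0.178] [-1.799703e+02 -5.530000e-02  1.091077e+02] [-0.1741 -0.1903  0.1742] 0.0002 0.0 [-2.41719e+01  4.12603e+01  5.84356e+01  2.02000e-02  8.03636e+01
 -4.32830e+01]
```

View pics/tc2.png

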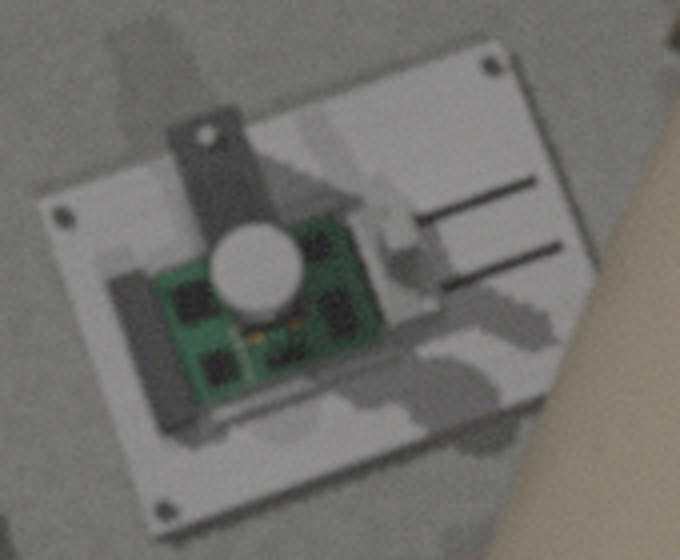

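View pics/sc2.png

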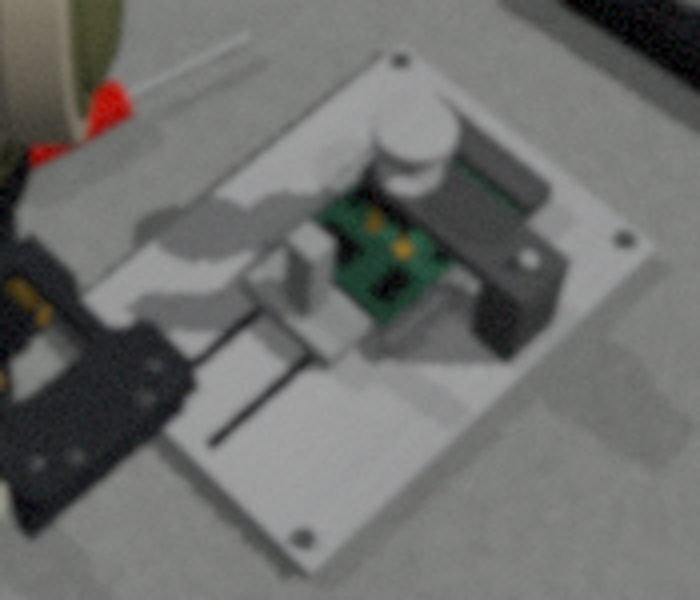

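The module is seated against the stop bar and the jaw touches its near edge. The cap top is still at (257,267) in the top crop and (418,128) in the scene crop. Next I'll move over the cap.

>>> send_rows([
  {"hand":1,"tx":0.87,"ty":0,"tz":0,"ax":0,"ay":0,"az":0},
  {"hand":1,"tx":0.87,"ty":0,"tz":0,"ax":0,"ay":0,"az":0},
  {"hand":1,"tx":0.87,"ty":0,"tz":0,"ax":0,"ay":0,"az":0},
  {"hand":1,"tx":0.87,"ty":0,"tz":0,"ax":0,"ay":0,"az":0},
  {"hand":1,"tx":0.87,"ty":0,"tz":0,"ax":0,"ay":0,"az":0},
  {"hand":1,"tx":0.87,"ty":0,"tz":0,"ax":0,"ay":0,"az":0},
  {"hand":1,"tx":0.87,"ty":0,"tz":0,"ax":0,"ay":0,"az":0},
  {"hand":1,"tx":0,"ty":0,"tz":0,"ax":0,"ay":0,"az":0},
  {"hand":1,"tx":0,"ty":0,"tz":0,"ax":0,"ay":0,"az":0},
  {"hand":1,"tx":0,"ty":0,"tz":0,"ax":0,"ay":0,"az":0},
])

```text
clock: 7.75
eef_pos: [0.5829, 0.0615, 0.179]
tool_rot: [180.0, 0.0, 109.3]
contact_force: [0.3, 0.2, -0.7]
finger_gap: 0.0006
grasp_force: 0.0
```

Within 2 mm of the target. Descending to z ≈ 0.115 next.

>>> send_rows([
  {"hand":1,"tx":-0.03,"ty":0.02,"tz":0.4,"ax":0,"ay":0,"az":0},
  {"hand":1,"tx":0,"ty":0,"tz":0.4,"ax":0,"ay":0,"az":0},
  {"hand":1,"tx":0,"ty":0,"tz":0.4,"ax":0,"ay":0,"az":0},
  {"hand":1,"tx":0,"ty":0,"tz":0.4,"ax":0,"ay":0,"az":0},
  {"hand":1,"tx":0,"ty":0,"tz":0,"ax":0,"ay":0,"az":0},
  {"hand":1,"tx":0,"ty":0,"tz":0,"ax":0,"ay":0,"az":0},
])

```text
clock: 8.25
eef_pos: [0.5841, 0.0597, 0.1145]
tool_rot: [-179.9, -0.0, 109.1]
contact_force: [0.0, -0.2, 0.3]
finger_gap: 0.0004
grasp_force: 0.0
```

>>> send_rows([
  {"hand":1,"tx":0,"ty":0,"tz":0.05,"ax":0,"ay":0,"az":0},
  {"hand":1,"tx":0,"ty":0,"tz":0.05,"ax":0,"ay":0,"az":0},
  {"hand":1,"tx":0,"ty":0,"tz":0,"ax":0,"ay":0,"az":0},
])

```text
clock: 8.5
eef_pos: [0.5843, 0.0604, 0.1111]
tool_rot: [180.0, 0.0, 109.2]
contact_force: [-0.1, -0.4, -0.7]
finger_gap: 0.0004
grasp_force: 0.0
```

>>> send_rows([
  {"hand":1,"tx":0,"ty":0,"tz":0.03,"ax":0,"ay":0,"az":0},
  {"hand":1,"tx":0,"ty":0,"tz":0.03,"ax":0,"ay":0,"az":0},
  {"hand":1,"tx":0,"ty":0,"tz":0,"ax":0,"ay":0,"az":0},
])

```text
clock: 8.75
eef_pos: [0.5844, 0.0605, 0.1088]
tool_rot: [179.9, 0.0, 109.2]
contact_force: [-0.1, -0.8, 4.0]
finger_gap: 0.0004
grasp_force: 1.8
```

>>> send_rows([
  {"hand":1,"tx":0,"ty":0,"tz":0.06,"ax":0,"ay":0,"az":0},
  {"hand":1,"tx":0,"ty":0,"tz":0.06,"ax":0,"ay":0,"az":0},
  {"hand":1,"tx":0,"ty":0,"tz":0.06,"ax":0,"ay":0,"az":0},
  {"hand":1,"tx":0,"ty":0,"tz":0.06,"ax":0,"ay":0,"az":0},
  {"hand":1,"tx":0,"ty":0,"tz":0.06,"ax":0,"ay":0,"az":0},
  {"hand":1,"tx":0,"ty":0,"tz":0.04,"ax":0,"ay":0,"az":0},
  {"hand":1,"tx":0,"ty":0,"tz":0,"ax":0,"ay":0,"az":0},
  {"hand":1,"tx":0,"ty":0,"tz":0,"ax":0,"ay":0,"az":0},
  {"hand":1,"tx":0,"ty":0,"tz":0,"ax":0,"ay":0,"az":0},
])

```text
clock: 9.5
eef_pos: [0.5844, 0.0605, 0.0958]
tool_rot: [179.9, 0.0, 109.2]
contact_force: [-2.6, -0.2, 12.2]
finger_gap: 0.0007
grasp_force: 5.8
```

>>> send_rows([
  {"hand":1,"tx":0,"ty":0,"tz":0.02,"ax":0,"ay":0,"az":0},
  {"hand":1,"tx":0,"ty":0,"tz":0,"ax":0,"ay":0,"az":0},
  {"hand":1,"tx":0,"ty":0,"tz":0,"ax":0,"ay":0,"az":0},
  {"hand":1,"tx":0,"ty":0,"tz":0,"ax":0,"ay":0,"az":0},
])

```text
clock: 9.83
eef_pos: [0.5844, 0.0605, 0.0951]
tool_rot: [179.9, 0.0, 109.2]
contact_force: [-3.3, -1.4, 11.7]
finger_gap: 0.0005
grasp_force: 6.0
```

```bash
python3 - <<'E'
from h import *
import cv2
b=viewer.grab_frame("scene")["frame"][165:345,245:445,::-1]
cv2.imwrite("pics/sc3.png",cv2.resize(b,None,fx=3,fy=3,interpolation=cv2.INTER_CUBIC))
state()
E
```

```text
9.8833 [0.5844 0.0605 0.095 ] [1.799330e+02 4.520000e-02 1.092208e+02] [-3.9419 -0.6083 12.216 ] 0.0003 6.048 [-5.50330e+00  3.38145e+01  8.45310e+01 -1.48000e-02  6.15748e+01
 -2.47171e+01]
```

View pics/sc3.png

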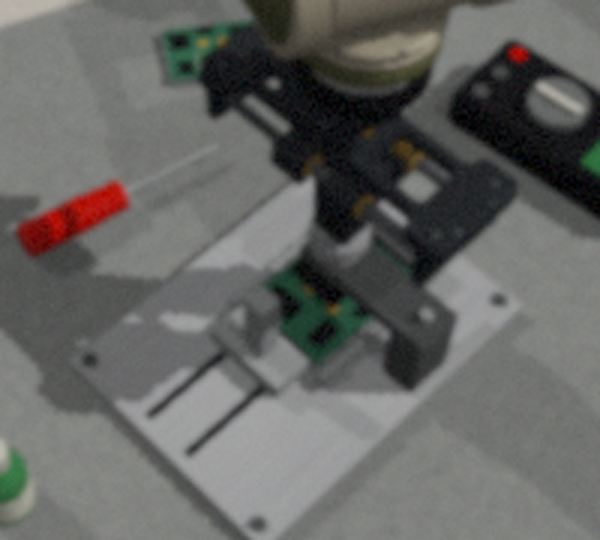

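The closed fingertips hold the cap down at about (345,235), TCP z is 0.095 with about 12 N, and the jaw and module are still in place.

```bash
python3 -c "
from station import hand_in; print(hand_in())"
```

```text
the job is handed in; nothing more can be done
None
```

I handed the job in with the jaw pushed home at about 23 N and released. The fingertips are still holding the test head about 15 mm down (TCP at 95 mm, about 12 N), and nothing else on the bench was touched.

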